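# Push the flush tea drawer out through the hidden hole in the back of its box

### The job

The tea drawer has no handle and is shut flush in its box. Take the short honing steel by its handle, feel along the back of the box with its tip for the push-out hole, and push the drawer out from behind until its front stands at least 3 cm out of the box. Then draw the steel out, lay it flat on the worktop, and leave the mug, ramekin and pepper mill where they are.

Things in the scene. Friction and masses are not known exactly. Their poses are not given: they have to be found in the camera images.
- tea_box: Wooden box with a dark top, 120 mm deep (x), 250 mm wide (y), 110 mm high, fixed. Origin: centre of its underside. Its -x side is the drawer front, toward the robot; its +x side is the back, facing away. The top overhangs the back to x = 85 mm (underside of the top at z = 98 mm).
- back_face (a point): Middle of the outer face of the box's flat plywood back (x = 68 mm from the box's origin, 55 mm up; axes as the box). The back, 8 mm thick, has one push-out hole, 24 mm wide (y), 30 mm high, centred at this height, its middle anywhere from 30 mm left to 30 mm right of here: find it by feel. The shut drawer's back stands 18 mm in from this face.
- tea_drawer (a joint): How far the drawer is out of the box, in m: 0 shut flush, grows as it slides out along the box's -x, at most 0.06. It slides with about 2 N of friction, a little more if pushed fast (8 N per m/s), and stays where it is left. Pushing 50 mm in from the panel's outer face brings it 32 mm out.
- drawer_front (a point): Middle of the drawer's front face, pale wood, 222 mm wide and 80 mm high, no handle, 56 mm above the worktop.
- steel_center (a point): Short honing steel lying flat, 150 g: black handle 90 mm long, 24 wide, 28 high, then a steel guard (32 wide, 28 high, 6 thick) and a round rod 10 mm across, 84 mm long. This point is the middle of the handle, half-way up (14 mm). The rod points along its -x; z is up. Handle ends 45 mm along +x, guard 47 mm along -x.
- steel_tip (a point): Blunt tip of the honing steel's rod, on the rod's axis, 130 mm from steel_center along its -x, at the same height.
- mug: Speckled white mug, 90 mm across, 100 mm high; origin at its underside. Loose; leave it alone.
- ramekin: White ramekin, 61 mm across, 37 mm high; origin at the centre of its underside. Loose; leave it alone.
- pepper_mill: Wooden pepper mill, 58 mm across, 150 mm high; origin at the centre of its underside. Loose; leave it alone.
- honing_steel: The same honing steel as a body; origin under the middle of its handle, axes as at steel_center.

How it is judged:
On the way, in this order (a step that is already met when the one before it is completed fails the run):
1. the tip of the honing steel is in the hole in the box's back (at least 12 mm past the panel's outer face) (x of steel_tip in the frame of tea_box between -0.03 and 0.056 m and y of steel_tip in the frame of tea_box between -0.05 and 0.05 m and height (world z) of steel_tip between 0.035 and 0.075 m), for 0.05 s.
2. the drawer is pushed out at least 28 mm while the steel's tip is still inside the box (value of joint tea_drawer above 0.028 m and x of steel_tip in the frame of tea_box below 0.056 m and height (world z) of steel_tip between 0.035 and 0.075 m), for 0.05 s.
At the end, for the whole second after the job is handed in: The drawer stands at least 28 mm out of its box, and the honing steel lies flat and still on the worktop (handle middle and tip both less than 22 mm up), out of the box (value of joint tea_drawer above 0.028 m and height (world z) of steel_center between 0.006 and 0.022 m and height (world z) of steel_tip below 0.022 m and linear speed of honing_steel below 0.02 m/s and angular speed of honing_steel below 0.2 rad/s); the robot touches nothing.
It fails at once if the mug is shifted more than 30 mm (distance of mug from where it was at the start of the episode above 0.03 m).
It fails at once if the ramekin is shifted more than 30 mm (distance of ramekin from where it was at the start of the episode above 0.03 m).
It fails at once if the pepper mill is shifted more than 30 mm (distance of pepper_mill from where it was at the start of the episode above 0.03 m).
It also fails if it takes over 56 s, if anything falls off the work surface, if the arm or the gripper's body presses on something with over 40 N, if the wrist force passes 120 N, or if a joint passes its speed limit or range.

### The arm

A 7-joint arm with a two-finger parallel gripper is mounted at the origin on a cart in front of the work surface, level with it; the furniture and walls round the work are solid. World frame = base frame: x ahead of the robot, y to its left, z up, the work surface at z = 0. Lengths are in m, angles in rad, forces in N, time in s.
With the tool pointing down it reaches from about 0.4 to 0.875 m from the base axis. Payload 6.5 kg.
Tool frame: the origin (TCP) lies on the front face of the gripper's body, between the roots of the fingers; the fingertips stand 73 mm ahead of it and the grasp point (between the pads) lies 54 mm ahead of it; z points along the fingers, y is the line along which they close (so a half turn about z gives the same grasp; the last joint's range is limited). The gripper opens to 85 mm and grips with 20 to 120 N. Pads are 22 mm wide; open, the fingers measure 114 mm over their backs; the gripper's body (76 mm by 85 mm) begins 54 mm behind the grasp point. The pads swing forward as they close: fully open they stand 13 mm farther back than shut.
Start: joints at [-1.252, 0.536, -0.004, 1.538, 0.003, 1.067, -0.071], TCP at [0.244, 0.602, 0.304] pointing down, gripper open.
Joint ranges: [-2.7, 2.7], [-0.37, 2.16], [-1.27, 1.26], [0.24, 2.4], [-1.31, 4.45], [0.19, 1.91], [-2.76, 2.76]. Speed limits (rad/s): [2.39, 2.39, 3.14, 3.14, 3.14, 3.14, 3.14].

### API

Orientations are given as a rotation vector (axis times angle).
In Python, from cell import env gives the robot as it stands.
- The arm moves only by the shell command python3 -m handwheel 'ROWS' [OPENING]. ROWS is JSON, a list of rows, each a list of 6 numbers: the shift along the tool's x, y, z as a fraction of full scale, then the turn, a rotation vector about the tool's x, y, z as a fraction of full scale. In form: [[x, y, z, rx, ry, rz], ...]. A call has 1 to 10 rows; each row shifts and turns the commanded pose from where the row before left it, along the tool's axes as they then stand; what a row does not reach is not made up. Full scale, the value 1, is 0.04 m for a shift and 5 degrees for a turn. A row lasts 1/12 s, in which the tool goes at most 41.7 mm and 7.16 degrees, less where a joint would pass 70% of its speed; a pose out of reach is approached as far as the arm can. A call with a number of a shift or a turn outside -1 to 1 is refused whole. A call with a gripper value outside its range is refused whole. OPENING is the opening in per cent of the stroke, from 0 (shut) to 100 (fully open), set as the call begins (- or left out, the last holds). The fingers move at their own pace and stop on an object; the grip force is fixed at half the most. Time passes only in rows, so rows that do not move let the fingers close. It gives the time, the measured TCP pose, the force, the opening and the grip force at its end, in the units of the state.
- env.state(): the state, without advancing time (a new reading comes with each control period).
- env.capture(name): name is "scene" or "top" or "wrist"; returns a dict with "pixels" (420x560x3 uint8, blue, green, red), "z_map" (420x560 float32, m along the optical axis (not along the pixel's ray), 0 where there is no reading), "vfov" (degrees; the focal length in pixels is half the picture's height over the tangent of half this angle, whatever the lens; pixels are square), "cx", "cy" (the principal point, pixels), "dist" ([k1, k2, p1, p2, k3] as OpenCV has them; the pictures are not rectified), "R" (3x3) and "t" (3): a world point X has camera coordinates R X + t. Camera axes: x right, y down, z forward; pixel columns grow to the right and rows downward; lengths in m; the calibration is good to about 2 mm. A picture is of the moment at which its call begins.
- env.close_job(): hands the job in; it is judged then, once.
The state is a dict: "clock": time; "joint_pos": joint angles; "dq": joint speeds; "joint_torque": joint torques, N m; "ee_pos": TCP position; "eef_rot": TCP orientation; "force": force on the tool from outside, world axes, zero at the start; "moment": the same for the moment, N m; "width": opening from 0.0 (shut) to 1.0 (fully open); "grasp_force": force on a finger pad.
Only numpy, scipy, OpenCV 4.12 (cv2) and the standard library are available. Lean on these libraries where they do the work, as an engineer would, in place of code of your own. Each camera call takes 0.05 s, during which the arm holds its last target. There are 200 camera calls.

## Working session

There is one attempt and no reset: what is moved stays moved. The work goes in short steps, Python scripts to look and compute and a shell command to move; the robot and the scene stay as the last step left them, time stands still between calls to the robot, and variables do not carry over. Pictures are saved under pics/ and viewed, at most 10 in all, crops included, and the job is handed in when it is done.

```bash
mkdir -p pics; ls; cat > h.py <<'E'
import numpy as np, cv2
from cell import env
from scipy.spatial.transform import Rotation as Ro
def cap(n):
    c=env.capture(n); c['f']=210/np.tan(np.radians(c['vfov'])/2)
    c['K']=np.array([[c['f'],0,c['cx']],[0,c['f'],c['cy']],[0,0,1]]); return c
def cloud(c):
    h,w=c['z_map'].shape
    uv=np.stack(np.meshgrid(np.arange(w),np.arange(h)),-1).reshape(-1,1,2).astype(np.float32)
    n=cv2.undistortPoints(uv,c['K'],np.array(c['dist'],float)).reshape(h,w,2)
    z=c['z_map'][...,None]; P=np.concatenate([n*z,z],-1)
    X=(P-np.array(c['t']).ravel())@np.array(c['R']); X[c['z_map']==0]=np.nan; return X
E
python3 - <<'E'
from h import *
for n in('top','scene'):
    c=cap(n); cv2.imwrite(f'pics/{n}0.png',c['pixels']); np.savez(f'{n}.npz',X=cloud(c),im=c['pixels'])
s=env.state(); print(s)
E
```

```text
pics
{'clock': 0.1, 'joint_pos': array([-1.25221286,  0.5370824 , -0.00443598,  1.53874036,  0.00260895,
        1.06727986, -0.07119892]), 'dq': array([ 0.00133121, -0.00395141,  0.00163291, -0.00413649, -0.00011799,
        0.00085577,  0.00259513]), 'joint_torque': array([ 2.94763049e-03, -5.84558380e+01,  1.05214622e+00, -2.59775662e+01,
        1.26466146e-02,  4.66128986e-03,  3.90199864e-05]), 'ee_pos': array([0.24382713, 0.60206592, 0.30311906]), 'eef_rot': array([-6.00547036e-01, -3.08348588e+00,  2.34796621e-03]), 'force': array([ 0.28386169,  0.10318172, -0.14578902]), 'moment': array([ 0.04278958, -0.00575432,  0.01332263]), 'grasp_force': 0.0, 'width': 0.9999746513649537}
```

View pics/top0.png

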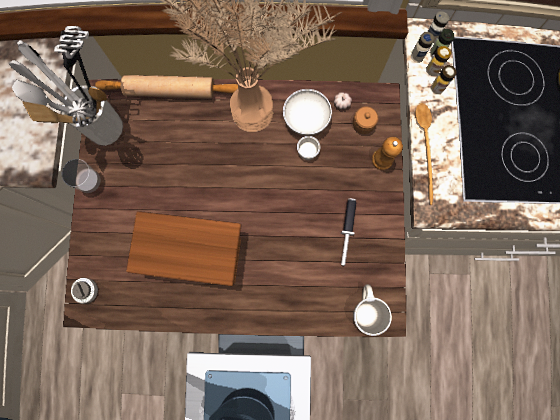

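View pics/scene0.png

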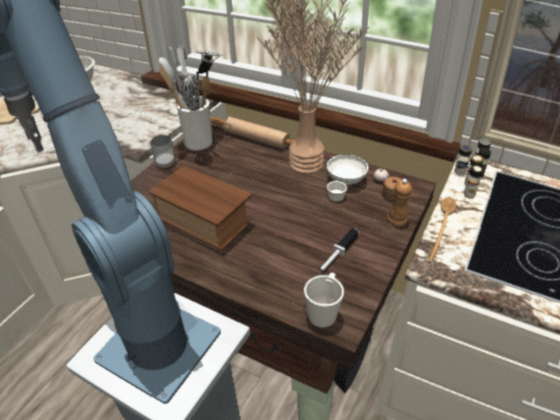

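The top view shows the box lid at about (185,248), the steel with its handle at (350,215) and tip at (344,264), the mug at (372,315), the ramekin at (308,149) and the mill at (388,152). The scene view agrees.

```bash
python3 - <<'E'
from h import *
X=np.load('top.npz')['X']; 
def reg(u0,u1,v0,v1): return X[v0:v1,u0:u1].reshape(-1,3)
P=reg(110,255,200,300); P=P[(P[:,2]>.095)&(P[:,2]<.125)]
r=cv2.minAreaRect(P[:,:2].astype(np.float32)); print('lid',r,cv2.boxPoints(r),np.median(P[:,2]),len(P))
P=reg(332,365,190,275); T=P[P[:,2]<.003]; print('table',np.nanmedian(reg(250,330,200,300)[:,2]))
S=P[(P[:,2]>.006)&(P[:,2]<.05)]; 
m=S[:,:2].mean(0); d=np.linalg.svd(S[:,:2]-m)[2][0]; d*=np.sign(d[0])
H=S[S[:,2]>.018]
r=cv2.minAreaRect(S[:,:2].astype(np.float32)); print('steel',r,len(S)); print('m',m,'dir',d,np.degrees(np.arctan2(d[1],d[0])))
a=(S[:,:2]-m)@d; n=np.array([-d[1],d[0]]); 
print('ends',m+a.min()*d,m+a.max()*d,np.ptp(a))
b=(H[:,:2]-m)@d; print('handle',b.min()-a.min(),b.max()-a.min(),H[:,2].max())
HH=S[(a-a.max()>-.07)]; print('lat',np.median((HH[:,:2]-m)@n))
for t in np.arange(a.min(),a.max(),.015):
  k=(a>=t)&(a<t+.015); l=(S[k,:2]-m)@n; print(round(t-a.min(),3),k.sum(),l.min().round(4),l.max().round(4),np.median(S[k,2]).round(4))
print(Ro.from_rotvec(env.state()['eef_rot']).as_matrix())
for nm,q in dict(mug=(350,395,280,340),ram=(295,322,135,162),mill=(370,405,132,172),bowl=(280,335,85,135)).items():
  p=reg(*q); p=p[p[:,2]>.02]; print(nm,p[:,:2].min(0),p[:,:2].max(0),p[:,2].max())
E
```

```text
lid ((0.4099861681461334, 0.15974102914333344), (0.26410937309265137, 0.1539182811975479), 84.19633483886719) [[0.32006815 0.03614533]
 [0.4731975  0.02058113]
 [0.4999042  0.28333673]
 [0.34677485 0.29890093]] 0.11049941359160842 6711
table -0.0002381950863403033
steel ((0.48408806324005127, -0.24936172366142273), (0.03384000062942505, 0.2030012458562851), 77.1968002319336) 484
m [ 0.48677459 -0.24966626] dir [ 0.9911934  -0.13242224] -7.609586562243626
ends [ 0.38309518 -0.23581481] [ 0.58324384 -0.26255443] 0.2019269583211735
handle 0.002254361248518702 0.1772282540579439 0.034890434513724915
lat 2.3988431799956198e-05
0.0 24 -0.0078 0.0043 0.0168
0.015 24 -0.0055 0.0043 0.0187
0.03 23 -0.0048 0.0045 0.0191
0.045 19 -0.0056 0.0041 0.0172
0.06 23 -0.0043 0.0206 0.0181
0.075 56 -0.0155 0.0151 0.0254
0.09 55 -0.0126 0.0114 0.0271
0.105 57 -0.0134 0.0112 0.0274
0.12 54 -0.013 0.0113 0.0273
0.135 56 -0.0127 0.011 0.0274
0.15 55 -0.0134 0.0109 0.0275
0.165 37 -0.0115 0.0109 0.0265Traceback (most recent call last):
  File "<stdin>", line 16, in <module>
    return umr_minimum(a, axis, None, out, keepdims, initial, where)
ValueError: zero-size array to reduction operation minimum which has no identity
```

```bash
cat > go.py <<'E'
import sys
from h import *
def need(p,yaw):  # tool-down with tool x at yaw(deg); prints units of 0.04 m, 5 deg in tool axes
    s=env.state(); R=Ro.from_rotvec(s['eef_rot']); y=np.radians(yaw)
    G=Ro.from_matrix(np.array([[np.cos(y),np.sin(y),0],[np.sin(y),-np.cos(y),0],[0,0,-1.]]).reshape(3,3))
    print('t',round(s['clock'],2),'tcp',s['ee_pos'].round(4),'F',s['force'].round(1),'w',round(s['width'],3),'q',s['joint_pos'].round(2))
    print('shift/.04 now-axes',(R.inv().apply(np.array(p)-s['ee_pos'])/.04).round(3),'goal-axes',(G.inv().apply(np.array(p)-s['ee_pos'])/.04).round(3),'turn/5deg',(np.degrees((R.inv()*G).as_rotvec())/5).round(3))
if __name__=='__main__': a=list(map(float,sys.argv[1:])); need(a[:3],a[3])
E
python3 -m handwheel '[[-0.5,0,0,0,0,-0.96],[-0.5,0,0,0,0,-0.96],[-0.5,0,0,0,0,-0.96],[0,0,0,0,0,0]]' 100
python3 go.py .5128 -.254 .2 172.4
python3 - <<'E'
from h import *
X=np.load('top.npz')['X'].reshape(-1,3); Y=np.load('scene.npz')['X'].reshape(-1,3)
A=np.concatenate([X,Y]); 
for nm,b in dict(ram=(.58,.75,-.25,-.1),mill=(.55,.8,-.45,-.3),mug=(.15,.4,-.45,-.25),vase=(.6,1,-.1,.1),bowl=(.7,.95,-.25,-.1),behind=(.5,.75,0,.3)).items():
  k=(A[:,0]>b[0])&(A[:,0]<b[1])&(A[:,1]>b[2])&(A[:,1]<b[3])&(A[:,2]>.015); p=A[k]
  if len(p): print(nm,len(p),np.percentile(p,[1,50,99],axis=0).round(3).tolist())
p=A[(A[:,2]>.12)&(A[:,0]>.45)&(A[:,0]<.85)&(abs(A[:,1])<.35)]
for y in np.arange(-.35,.35,.1):
  q=p[(p[:,1]>=y)&(p[:,1]<y+.1)]
  if len(q): print('tall',y.round(2),len(q),q[:,0].min().round(3),q[:,2].max().round(2))
E
```

```text
clock: 0.43
ee_pos: [0.3066, 0.5823, 0.3034]
eef_rot: [0.213, 3.131, -0.003]
force: [0.6, -1.5, 0.3]
width: 0.997
grasp_force: 0.0
t 0.43 tcp [0.3066 0.5823 0.3034] F [ 0.6 -1.5  0.3] w 0.997 q [-1.13  0.55 -0.05  1.51  0.03  1.08  0.26]
shift/.04 now-axes [ -7.931 -20.011   2.644] goal-axes [ -7.875 -20.041   2.585] turn/5deg [-0.018  0.039 -0.038]
ram 735 [[0.663, -0.186, 0.015], [0.719, -0.144, 0.035], [0.749, -0.102, 0.531]]
mill 1503 [[0.647, -0.372, 0.016], [0.662, -0.343, 0.071], [0.794, -0.301, 0.151]]
mug 2408 [[0.212, -0.341, 0.016], [0.264, -0.301, 0.07], [0.324, -0.256, 0.103]]
vase 15231 [[0.697, -0.098, 0.02], [0.772, -0.001, 0.43], [0.853, 0.095, 0.582]]
bowl 3391 [[0.708, -0.246, 0.015], [0.789, -0.14, 0.045], [0.851, -0.101, 0.51]]
behind 2230 [[0.688, 0.001, 0.019], [0.736, 0.055, 0.486], [0.75, 0.126, 0.598]]
tall -0.35 281 0.646 0.15
tall -0.25 153 0.744 0.52
tall -0.15 3916 0.688 0.57
tall -0.05 7085 0.693 0.59
tall 0.05 3309 0.677 0.61
tall 0.15 11 0.813 0.46
tall 0.25 290 0.669 0.31
```

```bash
python3 -m handwheel '[[-0.8,-0.6,0,0,0,0],[-0.7,-1,0,0,0,0],[-0.6,-1,0,0,0,0],[-0.6,-1,0,0,0,0],[-0.5,-1,0,0,0,0],[-0.5,-1,0,0,0,0],[-0.5,-1,0,0,0,0],[-0.5,-1,0,0,0,0],[-0.5,-1,0,0,0,0],[-0.5,-1,0,0,0,0]]' >/dev/null
python3 -m handwheel '[[-0.3,-1,0,0,0,0],[-0.3,-1,0,0,0,0],[-0.3,-1,0,0,0,0],[-0.3,-1,0.2,0,0,0],[-0.3,-1,0.2,0,0,0],[-0.3,-1,0.4,0,0,0],[0,-1,0.5,0,0,0],[0,-1,0.5,0,0,0],[0,-0.5,0.3,0,0,0],[0,0,0,0,0,0]]' >/dev/null
python3 go.py .5128 -.254 .2 172.4
```

```text
t 2.1 tcp [ 0.4861 -0.1346  0.2216] F [ 0.1  0.5 -0.6] w 1.002 q [ 0.02  0.41  0.2   2.   -0.11  0.75  1.72]
shift/.04 now-axes [-1.087 -2.859  0.543] goal-axes [-1.057 -2.871  0.541] turn/5deg [-0.028 -0.054 -0.11 ]
```

```bash
python3 -m handwheel '[[-0.35,-0.9,0.2,0,0,-0.1],[-0.35,-0.9,0.2,0,0,0],[-0.35,-0.9,0.14,0,0,0],[-0.04,-0.15,0,0,0,0],[0,0,0,0,0,0],[0,0,0,0,0,0]]' >/dev/null
python3 go.py .5128 -.254 .075 172.4
python3 - <<'E'
from h import *
c=cap('wrist'); cv2.imwrite('pics/w1.png',c['pixels']); X=cloud(c).reshape(-1,3)
k=(X[:,2]>.02)&(X[:,2]<.04)&(np.hypot(X[:,0]-.51,X[:,1]+.254)<.09); S=X[k]; print(len(S))
if len(S)>50: print(cv2.minAreaRect(S[:,:2].astype(np.float32)),S.mean(0), S[:,:2].min(0),S[:,:2].max(0))
E
```

```text
t 2.6 tcp [ 0.5178 -0.247   0.2023] F [-0.2  0.7 -0. ] w 1.003 q [ 0.21  0.54  0.2   1.83 -0.15  0.78  1.94]
shift/.04 now-axes [ 0.101 -0.193  3.181] goal-axes [ 0.102 -0.19   3.181] turn/5deg [ 0.013 -0.007  0.088]
2879
((0.49030083417892456, -0.2549947500228882), (0.03209003061056137, 0.13993090391159058), 79.05697631835938) [ 0.50557139 -0.25568201  0.02782796] [ 0.42093497 -0.27334194] [ 0.56082954 -0.23499313]
```

View pics/w1.png

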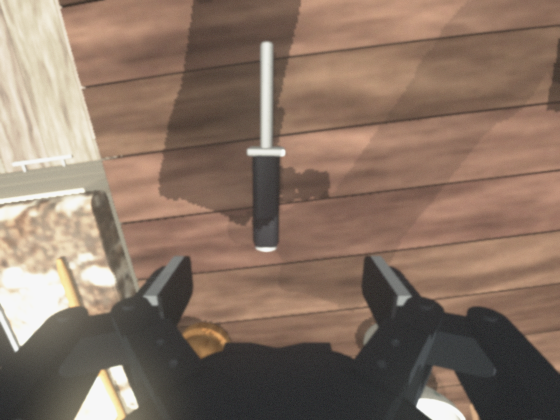

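The wrist view shows the steel straight below: handle at (265,200), guard at (266,152), tip at (266,45). It is lined up with the tool and slightly left of the middle of the fingers, as computed.

```bash
python3 -m handwheel '[[0.05,-0.2,0.6,0,0,0.09],[0,0,0.8,0,0,0],[0,0,0.8,0,0,0],[0,0,0.6,0,0,0],[0,0,0.3,0,0,0],[0,0,0.08,0,0,0],[0,0,0,0,0,0]]' >/dev/null
python3 go.py .515 -.2545 .075 172.4
```

```text
t 3.23 tcp [ 0.515  -0.2548  0.0753] F [ 0.6 -0.2  0.9] w 0.996 q [ 0.27  0.75  0.15  1.86 -0.2   0.55  1.99]
shift/.04 now-axes [0.    0.006 0.007] goal-axes [0.    0.006 0.007] turn/5deg [ 0.009 -0.006  0.017]
```

```bash
python3 -m handwheel '[[0,0,0,0,0,0],[0,0,0,0,0,0],[0,0,0,0,0,0],[0,0,0,0,0,0],[0,0,0,0,0,0],[0,0,0,0,0,0],[0,0,0,0,0,0],[0,0,0,0,0,0]]' 0
python3 -m handwheel '[[0,0,-0.3,0,0,0],[0,0,-0.8,0,0,0],[0,0,-1,0,0,0],[0,0,-1,0,0,0],[0,0,-0.4,0,0,0],[0,0,0,0,0,0],[0,0,0,0,0,0]]'
python3 - <<'E'
from h import *
c=cap('wrist'); cv2.imwrite('pics/w2.png',c['pixels']); X=cloud(c); np.save('w2.npy',X)
s=env.state(); R=Ro.from_rotvec(s['eef_rot']).as_matrix(); T=(X-s['ee_pos'])@R
P=T.reshape(-1,3); k=(P[:,2]>.045)&(P[:,2]<.085)&(abs(P[:,1])<.03)&(P[:,0]>0.02)&(P[:,0]<.16); P=P[k]
for x in np.arange(.02,.15,.01):
  q=P[(P[:,0]>=x)&(P[:,0]<x+.01)]
  if len(q): print(x.round(2),len(q),'y',q[:,1].min().round(4),q[:,1].max().round(4),'ztop',np.percentile(q[:,2],10).round(4))
print(P[:,0].max())
E
```

```text
clock: 3.9
ee_pos: [0.5152, -0.2563, 0.0761]
eef_rot: [0.208, 3.133, -0.0]
force: [0.1, 0.6, 6.7]
width: 0.268
grasp_force: 60.2
clock: 4.48
ee_pos: [0.515, -0.2561, 0.2165]
eef_rot: [0.208, 3.133, -0.001]
force: [0.3, 0.3, -2.0]
width: 0.267
grasp_force: 59.3
0.02 1050 y -0.0126 0.0115 ztop 0.0454
0.03 1119 y -0.0125 0.0114 ztop 0.0454
0.04 1815 y -0.0163 0.0155 ztop 0.0455
0.05 497 y -0.0053 0.0043 ztop 0.0544
0.06 523 y -0.0052 0.0041 ztop 0.0544
0.07 582 y -0.0056 0.0045 ztop 0.0547
0.08 594 y -0.0055 0.0044 ztop 0.0546
0.09 614 y -0.005 0.0043 ztop 0.0546
0.1 651 y -0.0052 0.0045 ztop 0.0546
0.11 467 y -0.0052 0.0045 ztop 0.0548
0.11764069967875301
```

View pics/w2.png

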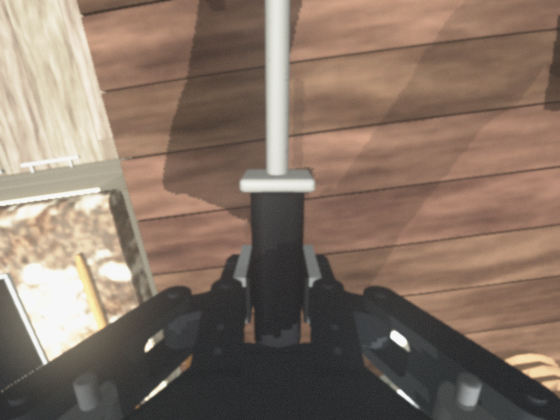

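The wrist view shows the handle squarely between the pads at (278,270), the guard at (278,182), and the rod running straight and level up the picture.

```bash
python3 go.py .6343 .1369 .2165 174.2
```

```text
t 4.53 tcp [ 0.5142 -0.2557  0.215 ] F [ 0.7  1.3 -1.6] w 0.27 q [ 0.22  0.53  0.21  1.82 -0.15  0.81  1.95]
shift/.04 now-axes [-1.68  10.124 -0.035] goal-axes [-1.995 10.067 -0.038] turn/5deg [ 0.005 -0.008 -0.358]
```

```bash
python3 -m handwheel '[[-0.1,0.5,0,0,0,-0.18],[-0.2,0.9,0,0,0,-0.18],[-0.2,1,0,0,0,0],[-0.2,1,0,0,0,0],[-0.2,1,0,0,0,0],[-0.2,1,0,0,0,0],[-0.2,1,0,0,0,0],[-0.2,1,0,0,0,0],[-0.2,1,0,0,0,0],[-0.2,1,0,0,0,0]]' >/dev/null
python3 -m handwheel '[[-0.2,0.6,0,0,0,0],[0,0,0,0,0,0],[0,0,0,0,0,0]]'
python3 go.py .6343 .1369 .115 174.2
```

```text
clock: 5.62
ee_pos: [0.6386, 0.1351, 0.2127]
eef_rot: [-0.153, -3.134, 0.001]
force: [-0.5, -1.5, -2.3]
width: 0.269
grasp_force: 59.2
t 5.62 tcp [0.6386 0.1351 0.2127] F [-0.5 -1.5 -2.3] w 0.269 q [-0.39  0.65  0.17  1.61 -0.13  0.9   1.3 ]
shift/.04 now-axes [0.103 0.036 2.443] goal-axes [0.113 0.034 2.442] turn/5deg [-0.01  -0.044  0.043]
```

```bash
python3 -m handwheel '[[0.1,0.03,0.5,0,0,0],[0,0,0.8,0,0,0],[0,0,0.8,0,0,0],[0,0,0.34,0,0,0],[0,0,0,0,0,0],[0,0,0,0,0,0]]' >/dev/null
python3 go.py .6343 .1369 .115 174.2
python3 - <<'E'
from h import *
c=cap('wrist'); cv2.imwrite('pics/w3.png',c['pixels']); X=cloud(c).reshape(-1,3)
P=X[(abs(X[:,2]-.110)<.006)&(X[:,0]<.56)]
e=[]
for y in np.arange(.05,.27,.01):
  q=P[(abs(P[:,1]-y)<.003)]
  if len(q)>10: e.append((y,q[:,0].max()))
e=np.array(e); print(e.round(4).tolist()); p=np.polyfit(e[:,0],e[:,1],1); print(p,np.degrees(np.arctan(p[0])))
E
```

```text
t 6.12 tcp [0.6356 0.1333 0.1172] F [ 0.3  0.8 -1.4] w 0.27 q [-0.38  0.77  0.15  1.65 -0.15  0.73  1.31]
shift/.04 now-axes [0.041 0.087 0.054] goal-axes [0.041 0.087 0.055] turn/5deg [-0.016 -0.019 -0.015]
[]Traceback (most recent call last):
  File "<stdin>", line 8, in <module>
IndexError: too many indices for array: array is 1-dimensional, but 2 were indexed
```

View pics/w3.png

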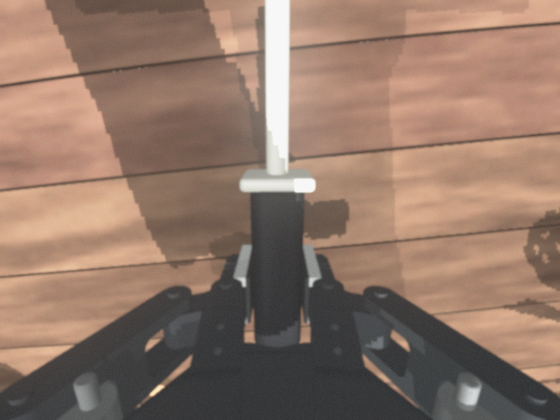

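The wrist view shows the rod at (278,90) still held straight. The box lies ahead, out of the picture, so I will feel for the panel.

```bash
python3 -m handwheel '[[0,0.09,0.05,0,0,0],[0.4,0,0,0,0,0],[0.3,0,0,0,0,0],[0.1,0,0,0,0,0],[0,0,0,0,0,0]]'
python3 -m handwheel '[[0.1,0,0,0,0,0],[0,0,0,0,0,0]]'
python3 -m handwheel '[[0.1,0,0,0,0,0],[0,0,0,0,0,0]]'
python3 -m handwheel '[[0.1,0,0,0,0,0],[0,0,0,0,0,0]]'
```

```text
clock: 6.58
ee_pos: [0.6045, 0.1421, 0.1169]
eef_rot: [0.158, 3.136, 0.001]
force: [0.1, 0.2, -2.2]
width: 0.268
grasp_force: 59.2
clock: 6.75
ee_pos: [0.6012, 0.142, 0.1164]
eef_rot: [0.159, 3.136, 0.001]
force: [-0.6, 0.1, -2.1]
width: 0.268
grasp_force: 59.2
clock: 6.92
ee_pos: [0.6006, 0.1419, 0.1174]
eef_rot: [0.16, 3.128, 0.002]
force: [7.9, -1.3, -2.5]
width: 0.269
grasp_force: 59.2
clock: 7.08
ee_pos: [0.6, 0.1418, 0.1187]
eef_rot: [0.16, 3.12, 0.003]
force: [13.9, -1.0, -1.8]
width: 0.265
grasp_force: 59.1
```

```bash
python3 -m handwheel '[[-0.3,0,0,0,0,0],[0,0.28,0,0,0,0],[0,0,0,0,0,0]]'; python3 go.py .6 .1418 .115 174.2
python3 -m handwheel '[[0.15,0,0,0,0,0],[0.1,0,0,0,0,0],[0.1,0,0,0,0,0],[0,0,0,0,0,0]]'
```

```text
clock: 7.33
ee_pos: [0.6061, 0.1551, 0.1157]
eef_rot: [0.157, 3.137, 0.003]
force: [0.3, 1.7, -1.3]
width: 0.273
grasp_force: 59.3
t 7.33 tcp [0.6061 0.1551 0.1157] F [ 0.3  1.7 -1.3] w 0.273 q [-0.42  0.74  0.14  1.72 -0.15  0.69  1.27]
shift/.04 now-axes [ 0.119 -0.347  0.017] goal-axes [ 0.118 -0.347  0.018] turn/5deg [0.023 0.005 0.015]
clock: 7.67
ee_pos: [0.59, 0.154, 0.1154]
eef_rot: [-0.158, -3.136, 0.001]
force: [0.2, 0.5, -1.7]
width: 0.27
grasp_force: 59.3
```

It went in: no force, and the tip is about 12 mm past the panel. I push on and watch the side force.

```bash
python3 -m handwheel '[[0.1,0,0,0,0,0],[0.1,0,0,0,0,0],[0.1,0,0,0,0,0],[0,0,0,0,0,0]]'
python3 -m handwheel '[[0.1,0,0,0,0,0],[0.1,0,0,0,0,0],[0.1,0,0,0,0,0],[0,0,0,0,0,0]]'
```

```text
clock: 8.0
ee_pos: [0.5792, 0.1552, 0.1158]
eef_rot: [-0.158, -3.138, 0.0]
force: [0.4, -0.5, -1.7]
width: 0.27
grasp_force: 59.2
clock: 8.33
ee_pos: [0.5668, 0.1566, 0.1156]
eef_rot: [-0.158, -3.136, 0.0]
force: [-0.4, -0.3, -1.3]
width: 0.268
grasp_force: 59.2
```

```bash
python3 -m handwheel '[[0.1,0,0,0,0,0],[0.1,0,0,0,0,0],[0.1,0,0,0,0,0]]'
python3 -m handwheel '[[0.1,0,0,0,0,0],[0.05,0,0,0,0,0],[0,0,0,0,0,0]]'
python3 - <<'E'
from h import *
c=cap('scene'); cv2.imwrite('pics/s2.png',cv2.resize(c['pixels'][100:330,80:380],None,fx=2,fy=2))
E
```

```text
clock: 8.58
ee_pos: [0.5557, 0.1576, 0.1157]
eef_rot: [0.159, 3.137, -0.0]
force: [1.8, -0.9, -1.3]
width: 0.268
grasp_force: 59.3
clock: 8.83
ee_pos: [0.5489, 0.1584, 0.1155]
eef_rot: [-0.158, -3.136, 0.0]
force: [0.0, -0.5, -1.7]
width: 0.267
grasp_force: 59.2
```

View pics/s2.png

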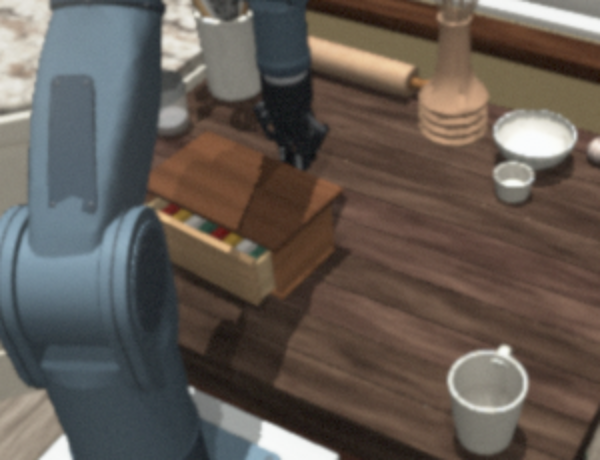

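The picture shows the drawer open, with tea bags visible from (160,205) to (265,250) and its front edge near (260,270). I push a few mm more and measure.

```bash
python3 -m handwheel '[[0.1,0,0,0,0,0],[0.06,0,0,0,0,0],[0,0,0,0,0,0]]'
python3 - <<'E'
from h import *
O=np.array([.4005,.1607]); ux=np.array([.9949,-.1012]); uy=np.array([.1012,.9949])
for n in('top','scene'):
  X=cloud(cap(n)).reshape(-1,3); X0=np.load(n+'.npz')['X'].reshape(-1,3)
  for A in(X0,X):
    xb=(A[:,:2]-O)@ux; yb=(A[:,:2]-O)@uy
    k=(abs(yb)<.09)&(A[:,2]>.06)&(A[:,2]<.1)&(xb<-.04)&(xb>-.15); print(n,k.sum(),np.percentile(xb[k],[2,5,20,50]).round(4) if k.sum() else '')
s=env.state(); t=s['ee_pos'][:2]-O; print('tip xb',t@ux-.13,'yb',t@uy)
E
```

```text
clock: 9.13
ee_pos: [0.543, 0.159, 0.1156]
eef_rot: [-0.159, -3.137, -0.0]
force: [-0.4, 1.1, -2.3]
width: 0.268
grasp_force: 59.2
top 0 
top 524 [-0.1002 -0.0995 -0.0959 -0.0895]
scene 386 [-0.0636 -0.0632 -0.0621 -0.061 ]
scene 868 [-0.1047 -0.104  -0.1025 -0.0928]
tip xb 0.012017290653361906 yb 0.012748589831753828
```

The drawer stands about 40 mm out by depth. Next I draw the steel straight back.

```bash
python3 -m handwheel '[[-0.15,0,0,0,0,0],[-0.25,0,0,0,0,0],[-0.3,0,0,0,0,0],[-0.4,0,0,0,0,0],[-0.4,0,0,0,0,0],[-0.4,0,0,0,0,0],[-0.4,0,0,0,0,0],[-0.2,0,0,0,0,0],[0,0,0,0,0,0]]'
python3 go.py .638 .149 .077 174.2
```

```text
clock: 9.98
ee_pos: [0.6452, 0.1479, 0.1157]
eef_rot: [0.161, 3.135, -0.0]
force: [-0.1, -0.1, -0.6]
width: 0.266
grasp_force: 59.2
t 9.98 tcp [0.6452 0.1479 0.1157] F [-0.1 -0.1 -0.6] w 0.266 q [-0.39  0.79  0.15  1.62 -0.15  0.75  1.29]
shift/.04 now-axes [0.185 0.01  0.966] goal-axes [0.183 0.01  0.967] turn/5deg [-0.002  0.024 -0.014]
```

```bash
python3 -m handwheel '[[0,0,0.3,0,0,0],[0,0,0.3,0,0,0],[0,0,0.2,0,0,0],[0,0,0.1,0,0,0],[0,0,0.04,0,0,0],[0,0,0,0,0,0],[0,0,0,0,0,0]]'
```

```text
clock: 10.57
ee_pos: [0.6431, 0.1489, 0.0782]
eef_rot: [0.159, 3.137, 0.0]
force: [-0.2, -0.3, -1.2]
width: 0.273
grasp_force: 59.2
```

```bash
python3 -m handwheel '[[0,0,0.04,0,0,0],[0,0,0.02,0,0,0],[0,0,0,0,0,0]]'
python3 -m handwheel '[[0,0,0,0,0,0],[0,0,0,0,0,0],[0,0,0,0,0,0],[0,0,0,0,0,0],[0,0,0,0,0,0],[0,0,0,0,0,0],[0,0,0,0,0,0]]' 100
python3 -m handwheel '[[0,0,-0.3,0,0,0],[0,0,-0.6,0,0,0],[0,0,-1,0,0,0],[0,0,-1,0,0,0],[0,0,-0.6,0,0,0],[0,0,0,0,0,0],[0,0,0,0,0,0]]'
python3 - <<'E'
from h import *
c=cap('wrist'); cv2.imwrite('pics/w4.png',c['pixels']); X=cloud(c).reshape(-1,3)
S=X[(X[:,2]>.006)&(X[:,2]<.05)&(X[:,0]>.5)&(X[:,0]<.70)&(abs(X[:,1]-.155)<.04)]
for x in np.arange(.5,.7,.02):
  q=S[abs(S[:,0]-x)<.01]
  if len(q): print(x.round(2),len(q),np.percentile(q[:,2],90).round(4))
E
```

```text
clock: 10.82
ee_pos: [0.6434, 0.1489, 0.0762]
eef_rot: [0.159, 3.137, 0.0]
force: [-1.2, -0.1, 1.0]
width: 0.267
grasp_force: 59.4
clock: 11.4
ee_pos: [0.6431, 0.1488, 0.0756]
eef_rot: [0.159, 3.138, -0.0]
force: [-0.5, -0.0, -0.3]
width: 0.998
grasp_force: 0.0
clock: 11.98
ee_pos: [0.6441, 0.149, 0.2184]
eef_rot: [0.159, 3.133, 0.002]
force: [-0.0, -0.4, -1.1]
width: 1.0
grasp_force: 0.0
0.52 257 0.0201
0.54 273 0.0204
0.56 263 0.0202
0.58 253 0.0201
0.6 633 0.0296
0.62 556 0.0297
0.64 519 0.0297
0.66 497 0.0297
0.68 364 0.0296
```

View pics/w4.png

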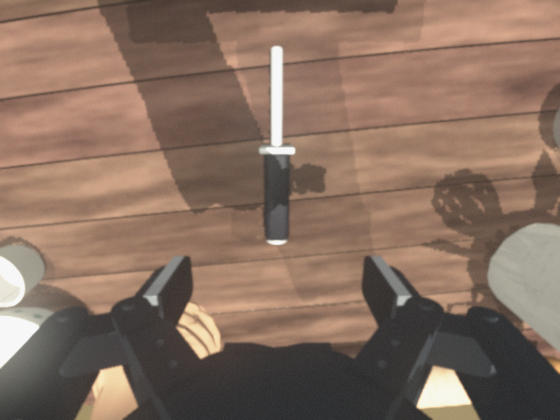

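The steel lies flat and free: tip at (277,50), handle at (277,200). The fingers are open and clear, so I hand in.

```bash
python3 -c "
from cell import env
print(env.close_job())"
```

```text
the job is handed in; nothing more can be done
None
```

The drawer stands about 40 mm out of the box, the steel lies flat on the worktop behind it, the arm never went near the mug, ramekin or pepper mill, and the job is handed in; no verdict was returned.

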